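# Open the child-safe pigment case

### The arm

A 7-joint arm with a two-finger parallel gripper is mounted at the origin on the work surface. World frame = base frame: x ahead of the robot, y to its left, z up, the work surface at z = 0. Lengths are in m, angles in degrees, forces in N, time in s.
With the tool pointing down it reaches from about 0.425 to 0.875 m from the base axis. Payload 4.7 kg.
Tool frame: the origin (TCP) lies on the mounting face of the last link; the fingertips stand 182 mm ahead of it and the grasp point (between the pads) lies 164 mm ahead of it; z points along the fingers, y is the line along which they close (so a half turn about z gives the same grasp; the last joint's range is limited). The gripper opens to 87 mm and grips with 3 to 60 N. Pads are 19 mm wide; open, the fingers measure 117 mm over their backs; the gripper's body (75 mm by 190 mm) begins 51 mm behind the grasp point.
Start: joints at [-63.077, 18.392, -4.016, 83.108, 1.295, 78.541, -3.26], TCP at [0.286, 0.584, 0.405] pointing down, gripper open.
Joint ranges: [-163.93, 163.93], [-17.29, 119.83], [-79.2, 71.16], [3.27, 140.29], [-89.18, 269.18], [5.43, 117.66], [-154.24, 154.24]. Speed limits (degrees/s): [147.25, 147.25, 180, 180, 180, 180, 180].

### API

Orientations are given as [roll, pitch, yaw] about the fixed x, y, z axes, in that order (R = Rz(yaw) Ry(pitch) Rx(roll)).
In Python, from cell import env gives the robot as it stands.
- The arm moves only by the tool servo_tool, never from a script. Its argument "plan" is a list of rows, each an object with "xyz": the shift along the tool's x, y, z in cm, a list of three; "twist": the turn, a rotation vector about the tool's x, y, z in degrees, a list of three; "jaw": the closure, from 0 (fully open) to 1 (shut). In form: [{"xyz": [x, y, z], "twist": [wx, wy, wz], "jaw": jaw}, ...]. A call has 1 to 10 rows; each row is the pose to reach, as a shift and turn from the pose commanded when the call began, along the tool's axes at that moment; what a row does not reach only later rows make up. A row lasts 1/12 s, in which the tool goes at most 41.7 mm and 7.16 degrees, less where a joint would pass 70% of its speed; a pose out of reach is approached as far as the arm can. A call with a gripper value outside its range is refused whole. The fingers move at their own pace and stop on an object; "newtons" is the grip in N (left out, the last holds). Time passes only in rows, so rows that repeat a pose let the fingers close. It gives the time, the measured TCP pose, the force, the opening and the grip force at its end, in the units of the state.
- env.get_obs(): the state, without advancing time (a new reading comes with each control period).
- env.read_camera(name): name is "side" or "top"; returns a dict with "img" (384x512x3 uint8, red, green, blue), "camera_matrix" (3x3 intrinsics, pixels), "R" (3x3) and "t" (3): a world point X has camera coordinates R X + t. Camera axes: x right, y down, z forward; pixel columns grow to the right and rows downward; lengths in m; the calibration is good to about 2 mm. A picture is of the moment at which its call begins. There is no depth.
- env.sign_off(): hands the job in; it is judged then, once.
The state is a dict: "time_s": time; "qpos": joint angles; "joint_velocities": joint speeds; "effort": joint torques, N m; "tool_pos": TCP position; "tool_rot": TCP orientation; "force": force on the tool from outside, world axes, zero at the start; "wrist_torque": the same for the moment, N m; "grip_width": finger opening in m; "grasp_force": force on a finger pad.
Only numpy, scipy, OpenCV 4.12 (cv2) and the standard library are available. Lean on these libraries where they do the work, as an engineer would, in place of code of your own. Each camera call takes 0.05 s, during which the arm holds its last target. There are 200 camera calls.

### The job

Two glass-fronted wooden cases stand side by side on the counter, each with its door held ajar by a hidden safety catch. Open the door of the wider case: reach into the gap behind the door from above, push its white sprung catch down, and while it is down pull the door towards you until it stands wide open, about 60 degrees or more. Do not open the narrower case.

Things in the scene. Friction and masses are not known exactly. Their poses are not given: they have to be found in the camera images.
- wide_case: The wider wooden case with glass panes, fixed: 250 mm wide (y), 180 deep (x), 200 high. Origin: centre of its underside; x points from door to back, z up. Door: 16 mm thick, 200 high, covers the front; upright hinge at x -90, y +125 mm, in line with its inner face. The case's top begins at x -70, so the gap behind the door is open from above. Jars inside stay below 100 mm.
- wide_door (a joint): Angle of the wider case's door in rad: 0 shut, growing as its free edge swings towards the robot (clockwise from above), stop at 1.75. Starts ajar at 0.18 to 0.25 (gap at the catch 50 to 65 mm) and cannot pass about 0.27 until the catch is pushed down. Light friction, about 1 N at the catch; stays where it is left.
- catch_pad (a point): Press point on the wider case's catch: a level white tongue, 50 mm wide, on the door's inner face, turning with the door. Point: on its upper face, 28 mm behind the door's inner face, 175 from the hinge, 170 above the counter. It moves straight down on a spring (2 N, 6 N at its 26 mm stop) and springs back. 10 mm down or more frees the door; keep it down until the door passes 0.45 rad.
- narrow_door (a joint): Angle of the narrower (160 mm) case's door in rad, 0 shut, growing as it opens; starts ajar at 0.25 to 0.33, held by its own catch at about 0.36. A bystander, not to be opened.

How it is judged:
By the outcome, as a careful person would: the job done as asked, in the order asked, and still so for the second after the job is handed in, with the robot touching nothing.
It also fails if it takes over 35 s, if anything falls off the work surface, if the arm or the gripper's body presses on something with over 40 N, if the wrist force passes 120 N, or if a joint passes its speed limit or range.

## Working session

There is one attempt and no reset: what is moved stays moved. The work goes in short steps, Python scripts to look and compute and a tool call to move; the robot and the scene stay as the last step left them, time stands still between calls to the robot, and variables do not carry over. Pictures are saved under pics/ and viewed, at most 10 in all, crops included, and the job is handed in when it is done.

Besides the shell and the picture viewer there is one more tool, called after ">>>" as name(argument=value, ...), one argument or row to a line, values as JSON. servo_tool: Moves the arm, as the interface text tells. Its arguments: {"type":"object","properties":{"plan":{"type":"array","items":{"type":"object","properties":{"xyz":{"type":"array","items":{"type":"number"}},"twist":{"type":"array","items":{"type":"number"}},"jaw":{"type":"number"}}}},"newtons":{"type":"number"}},"required":["plan"]}

```bash
mkdir -p pics; cat > h.py <<'E'
import numpy as np, cv2
from cell import env
from scipy.spatial.transform import Rotation as Ro
def snap(n,f):
    c=env.read_camera(n); cv2.imwrite('pics/'+f,c['img'][:,:,::-1]); np.savez('/tmp/'+n+'.npz',**c); return c
E
python3 - <<'E'
from h import *
for n in('side','top'):
    c=snap(n,n+'0.png'); print(n,c['camera_matrix'].tolist(),(-c['R'].T@c['t']).round(3),c['R'].round(3).tolist())
o=env.get_obs(); print({k:np.round(v,3).tolist() for k,v in o.items()})
E
```

```text
side [[448.6171862336149, 0.0, 250.41521696161206], [0.0, 448.6171862336149, 193.99196749057538], [0.0, 0.0, 1.0]] [ 0.359 -0.199  1.17 ] [[0.562, -0.827, 0.001], [-0.785, -0.534, -0.315], [0.261, 0.176, -0.949]]
top [[373.51342060036023, 0.0, 256.3232450419824], [0.0, 373.51342060036023, 190.7163067357306], [0.0, 0.0, 1.0]] [0.582 0.019 1.034] [[-0.01, -1.0, 0.016], [-0.997, 0.008, -0.082], [0.082, -0.016, -0.996]]
{'time_s': 0.1, 'qpos': [-63.077, 18.434, -4.016, 83.168, 1.293, 78.542, -3.26], 'joint_velocities': [0.001, 0.028, 0.068, -0.168, 0.042, -0.138, 0.028], 'effort': [-0.001, -49.257, -0.406, -31.34, -0.064, 0.039, 0.0], 'tool_pos': [0.286, 0.583, 0.404], 'tool_rot': [-179.901, 0.004, 153.887], 'force': [-0.121, -0.509, 0.278], 'wrist_torque': [0.025, -0.009, -0.008], 'grasp_force': 0.0, 'grip_width': 0.087}
```

View pics/side0.png

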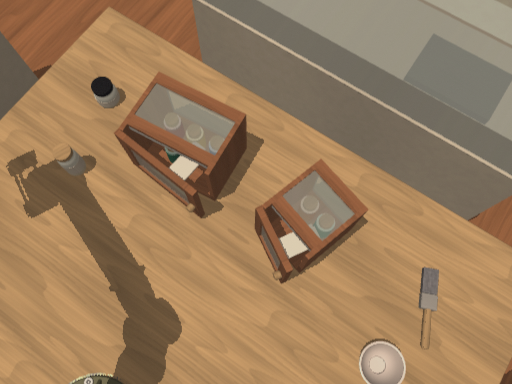

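View pics/top0.png

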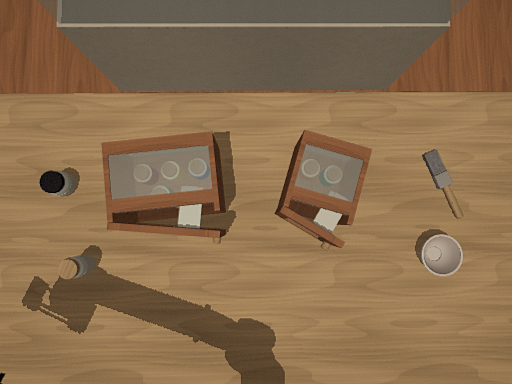

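The side view shows the wide case at around (185,145) and the narrow one at (310,215). In the top view the wide case is at (165,180), with its white tongue at (189,215). I'll enlarge both.

```bash
python3 - <<'E'
import cv2
a=cv2.imread('pics/side0.png')[65:225,110:260]; b=cv2.imread('pics/top0.png')[125:250,95:240]
cv2.imwrite('pics/sc.png',cv2.resize(a,None,fx=3.6,fy=3.6,interpolation=cv2.INTER_CUBIC))
cv2.imwrite('pics/tc.png',cv2.resize(b,None,fx=4.5,fy=4.5,interpolation=cv2.INTER_CUBIC))
E
```

```text
(no output)
```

View pics/sc.png

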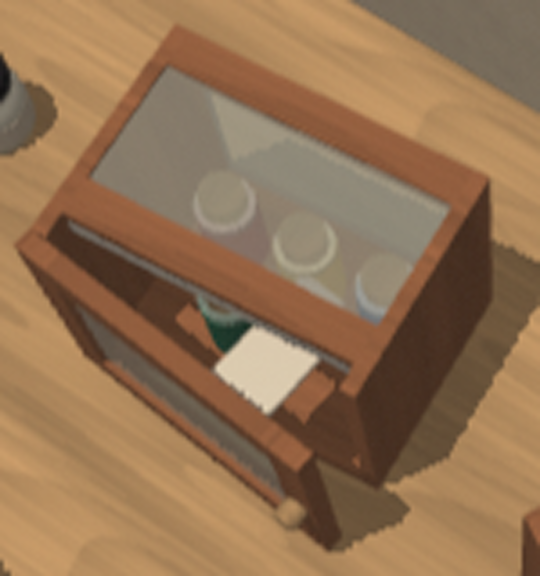

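View pics/tc.png

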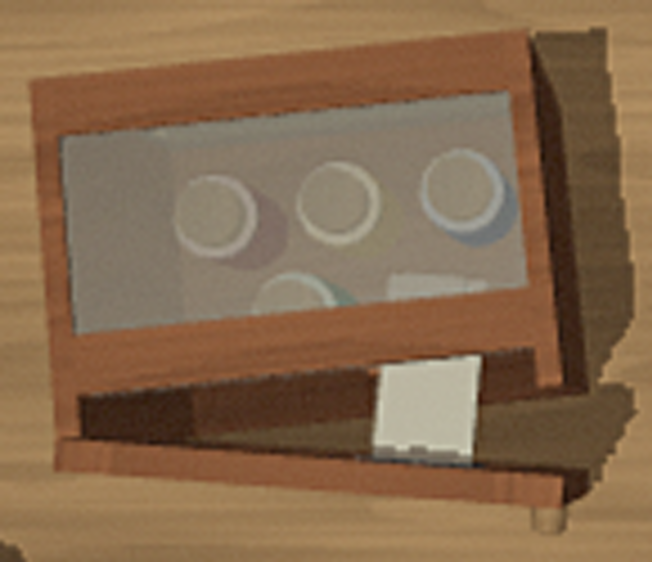

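```bash
cat >> h.py <<'E'
from scipy.optimize import least_squares
def proj(c,X):
    p=c['camera_matrix']@(c['R']@X+c['t']); return p[:2]/p[2]
def W(p,l): # case->world ; p=x,y,yaw
    return np.array([p[0],p[1],0])+Ro.from_euler('z',p[2]).apply(l)
def D(p,th,a,b,z): # a along door from hinge, b behind inner face
    # shut: along=-y, behind=+x ; opens clockwise from above
    v=Ro.from_euler('z',-th).apply([b,-a,0]); return W(p,v+[-.09,.125,z])
E
python3 - <<'E'
from h import *
S=np.load('/tmp/side.npz');T=np.load('/tmp/top.npz')
sc=lambda u,v:np.array([u/3.6+110,v/3.6+65])-.4
tc=lambda u,v:np.array([u/4.5+95,v/4.5+125])-.4
m=[('A',(178,27),(30,82)),('B',(489,180),(530,32)),('Dout',(18,245),(55,470)),('Eout',(297,466),(565,508)),('Ein',(313,443),(567,477))]
def pt(n,q):
    p,th,h=q[:3],q[3],q[4]
    return {'A':lambda:W(p,[.09,.125,h]),'B':lambda:W(p,[.09,-.125,h]),'Dout':lambda:D(p,th,0,-.016,h),'Eout':lambda:D(p,th,.25,-.016,h),'Ein':lambda:D(p,th,.25,0,h)}[n]()
def f(q): return np.concatenate([np.r_[proj(S,pt(n,q))-sc(*a),proj(T,pt(n,q))-tc(*b)] for n,a,b in m])
r=least_squares(f,[.6,.25,.1,.2,.2],loss='soft_l1'); q=r.x
print(q.round(4),np.degrees(q[2:4])); print(f(q).reshape(-1,4).round(1))
p,th=q[:3],q[3]
for n,X in [('pad',D(p,th,.175,.028,.17)),('hinge',D(p,th,0,0,.2)),('free',D(p,th,.25,0,.2)),('topfrontL',W(p,[-.07,.125,.2])),('topfrontR',W(p,[-.07,-.125,.2]))]:
    a=proj(S,X);b=proj(T,X);print(n,X.round(3),((a+.4-[110,65])*3.6).round(),((b+.4-[95,125])*4.5).round())
E
```

```text
[0.6846 0.219  0.0909 0.1694 0.2028] [5.21078711 9.70541317]
[[-0.6 -0.6  0.2 -0.9]
 [ 0.4  0.3  0.3 -0.4]
 [-1.7  0.5 -0.6  0.2]
 [ 0.2  1.6 -0.5 -0.4]
 [ 0.4  2.8 -0.4 -0.8]]
pad [0.598 0.159 0.17 ] [262. 371.] [428. 407.]
hinge [0.584 0.335 0.2  ] [ 30. 232.] [ 58. 438.]
free [0.564 0.086 0.2  ] [315. 454.] [566. 473.]
topfrontL [0.604 0.337 0.2  ] [ 47. 208.] [ 55. 398.]
topfrontR [0.626 0.088 0.2  ] [370. 377.] [561. 347.]
```

The fit is consistent, with the top at 203 mm and the door at about 0.17–0.18 rad. Next I'll work out the approach with the fingers shut, tool y along the door, 20 mm behind its inner face.

```bash
cat >> h.py <<'E'
P=np.array([.6846,.219,.0909])
def goal(th,a,b,ztip): # TCP pose: tool y along the door
    X=D(P,th,a,b,ztip+.182); return X,Ro.from_euler('xyz',[180,0,180+np.degrees(P[2]-th)],degrees=True)
def rel(X,Rg,base=None):
    o=env.get_obs(); R0=Ro.from_euler('xyz',o['tool_rot'],degrees=True)
    return (R0.inv().apply(X-o['tool_pos'])*100).round(2),(R0.inv()*Rg).as_rotvec(degrees=True).round(1)
E
python3 -c "
from h import *
print(rel(*goal(.175,.175,.02,.25)))"
```

```text
(array([-45.86, -24.77,  -2.78]), array([ -0.1,  -0. , -21.3]))
```

>>> servo_tool(
  plan=[
    {"xyz":[0,0,-2.8],"twist":[0,0,0],"jaw":1},
    {"xyz":[-3,-1.6,-2.8],"twist":[0,0,-2],"jaw":1},
    {"xyz":[-6.5,-3.5,-2.8],"twist":[0,0,-4],"jaw":1},
    {"xyz":[-10,-5.4,-2.8],"twist":[0,0,-6],"jaw":1},
    {"xyz":[-13.5,-7.3,-2.8],"twist":[0,0,-8],"jaw":1},
    {"xyz":[-17,-9.2,-2.8],"twist":[0,0,-10],"jaw":1},
    {"xyz":[-20.5,-11.1,-2.8],"twist":[0,0,-12],"jaw":1},
    {"xyz":[-24,-13,-2.8],"twist":[0,0,-14],"jaw":1},
    {"xyz":[-27.5,-14.9,-2.8],"twist":[0,0,-16],"jaw":1},
    {"xyz":[-31,-16.7,-2.8],"twist":[0,0,-18],"jaw":1},
  ],
)

```text
time_s: 0.93
tool_pos: [0.4916, 0.2952, 0.4326]
tool_rot: [-180.0, -0.0, 172.0]
force: [0.7, 0.9, -0.1]
grip_width: 0.0279
grasp_force: 0.0
```

```bash
python3 -c "
from h import *
print(rel(*goal(.175,.175,.02,.25)))"
```

```text
(array([-11.52, -12.11,   0.05]), array([-0. , -0. , -3.2]))
```

>>> servo_tool(
  plan=[
    {"xyz":[-2.5,-2.6,0],"twist":[0,0,-0.8],"jaw":1},
    {"xyz":[-5,-5.2,0],"twist":[0,0,-1.6],"jaw":1},
    {"xyz":[-7.5,-7.8,0],"twist":[0,0,-2.4],"jaw":1},
    {"xyz":[-9.8,-10.2,0],"twist":[0,0,-3.2],"jaw":1},
    {"xyz":[-11.5,-12.1,0],"twist":[0,0,-3.2],"jaw":1},
    {"xyz":[-11.5,-12.1,0],"twist":[0,0,-3.2],"jaw":1},
    {"xyz":[-11.5,-12.1,0],"twist":[0,0,-3.2],"jaw":1},
  ],
)

```text
time_s: 1.52
tool_pos: [0.5884, 0.1592, 0.4321]
tool_rot: [-180.0, -0.1, 174.9]
force: [-0.3, 0.2, -0.5]
grip_width: 0.0009
grasp_force: 0.0
```

```bash
python3 - <<'E'
from h import *
print(rel(*goal(.175,.175,.02,.25)))
a=snap('side','side1.png')['img'][65:225,110:260]; b=snap('top','top1.png')['img'][125:250,95:240]
a=cv2.resize(a,(420,448),interpolation=2);b=cv2.resize(b,(375,323),interpolation=2)
c=np.zeros((448,795,3),np.uint8);c[:,:420]=a;c[:323,420:]=b;cv2.imwrite('pics/c1.png',c[:,:,::-1])
o=env.get_obs();R0=Ro.from_euler('xyz',o['tool_rot'],degrees=True)
print(o['grip_width'],o['tool_pos'],o['tool_rot'])
tip=o['tool_pos']+R0.apply([0,0,.182]);print(tip)
E
```

```text
(array([-0.04,  0.01,  0.01]), array([-0. , -0.1, -0.3]))
0.00037055807094520153 [0.58725387 0.16234983 0.43230199] [ 1.79963500e+02 -7.24394630e-02  1.75160025e+02]
[0.58703437 0.16248477 0.25030217]
```

View pics/c1.png

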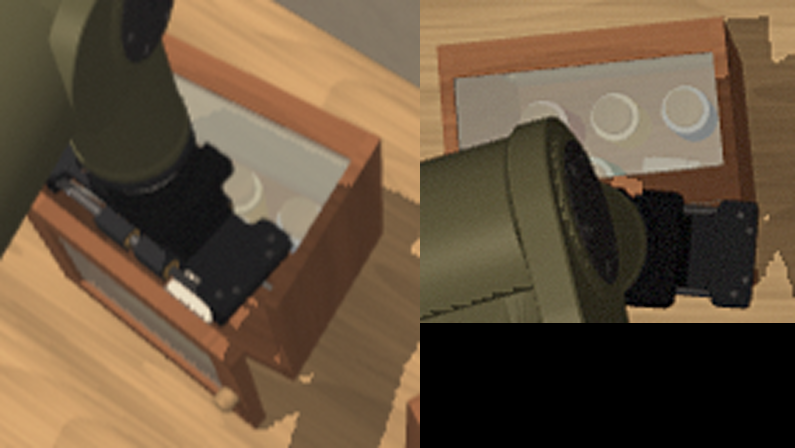

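The gripper is above the gap, with the tongue's corner showing in front of its body at about (190,300). The body is clear above the case, so I'll go down to just above the tongue, then press.

>>> servo_tool(
  plan=[
    {"xyz":[0,0,2],"twist":[0,0,0],"jaw":1},
    {"xyz":[0,0,4],"twist":[0,0,0],"jaw":1},
    {"xyz":[0,0,5],"twist":[0,0,0],"jaw":1},
    {"xyz":[0,0,6],"twist":[0,0,0],"jaw":1},
    {"xyz":[0,0,7],"twist":[0,0,0],"jaw":1},
    {"xyz":[0,0,7.5],"twist":[0,0,0],"jaw":1},
    {"xyz":[0,0,7.5],"twist":[0,0,0],"jaw":1},
    {"xyz":[0,0,7.5],"twist":[0,0,0],"jaw":1},
  ],
)

```text
time_s: 2.28
tool_pos: [0.5879, 0.1613, 0.358]
tool_rot: [180.0, 0.0, 175.1]
force: [-0.3, -1.1, 1.1]
grip_width: 0.0006
grasp_force: 0.0
```

>>> servo_tool(
  plan=[
    {"xyz":[0,0,0.5],"twist":[0,0,0],"jaw":1},
    {"xyz":[0,0,1.0],"twist":[0,0,0],"jaw":1},
    {"xyz":[0,0,1.5],"twist":[0,0,0],"jaw":1},
    {"xyz":[0,0,2.0],"twist":[0,0,0],"jaw":1},
    {"xyz":[0,0,2.2],"twist":[0,0,0],"jaw":1},
    {"xyz":[0,0,2.2],"twist":[0,0,0],"jaw":1},
    {"xyz":[0,0,2.2],"twist":[0,0,0],"jaw":1},
  ],
)

```text
time_s: 2.87
tool_pos: [0.5878, 0.1614, 0.3361]
tool_rot: [180.0, 0.0, 175.1]
force: [0.4, 0.2, 4.5]
grip_width: 0.0006
grasp_force: 2.1
```

The push reads 4.5 N, which matches the tongue about 16 mm down. Now the arc.

```bash
cat >> h.py <<'E'
def arc(ths,z=.153,b=.01,a=.175):
    for t in ths: s,w=rel(*goal(t,a,b,z)); print(round(t,2),s.round(1).tolist(),w.round().tolist())
E
python3 -c "
from h import *
arc(np.arange(.175,.53,.035))"
```

```text
0.18 [0.9, -0.2, 0.1] [0.0, 0.0, -0.0]
0.21 [1.5, -0.2, 0.1] [0.0, 0.0, 2.0]
0.24 [2.1, -0.2, 0.1] [0.0, 0.0, 4.0]
0.28 [2.7, -0.2, 0.1] [0.0, 0.0, 6.0]
0.32 [3.3, -0.2, 0.1] [0.0, 0.0, 8.0]
0.35 [3.9, -0.1, 0.1] [0.0, 0.0, 10.0]
0.38 [4.6, -0.0, 0.1] [0.0, 0.0, 12.0]
0.42 [5.2, 0.1, 0.1] [0.0, 0.0, 14.0]
0.46 [5.8, 0.2, 0.1] [0.0, 0.0, 16.0]
0.49 [6.4, 0.3, 0.1] [0.0, 0.0, 18.0]
0.52 [6.9, 0.5, 0.1] [0.0, 0.0, 20.0]
```

>>> servo_tool(
  plan=[
    {"xyz":[0.5,-0.1,0.1],"twist":[0,0,0],"jaw":1},
    {"xyz":[0.9,-0.2,0.1],"twist":[0,0,0],"jaw":1},
    {"xyz":[1.5,-0.2,0.1],"twist":[0,0,2],"jaw":1},
    {"xyz":[2.1,-0.2,0.1],"twist":[0,0,4],"jaw":1},
    {"xyz":[2.7,-0.2,0.1],"twist":[0,0,6],"jaw":1},
    {"xyz":[3.3,-0.2,0.1],"twist":[0,0,8],"jaw":1},
    {"xyz":[3.9,-0.1,0.1],"twist":[0,0,10],"jaw":1},
    {"xyz":[4.6,0,0.1],"twist":[0,0,12],"jaw":1},
    {"xyz":[5.2,0.1,0.1],"twist":[0,0,14],"jaw":1},
  ],
)

```text
time_s: 3.62
tool_pos: [0.5355, 0.1671, 0.3353]
tool_rot: [179.9, 0.0, 161.0]
force: [1.0, 2.1, 4.7]
grip_width: 0.0011
grasp_force: 2.2
```

```bash
python3 -c "
from h import *
arc(np.arange(.42,.9,.05))"
```

```text
0.42 [-0.1, -0.0, 0.0] [0.0, 0.0, -0.0]
0.47 [0.8, -0.1, 0.0] [0.0, 0.0, 3.0]
0.52 [1.6, -0.0, 0.0] [0.0, 0.0, 6.0]
0.57 [2.5, 0.0, 0.0] [0.0, 0.0, 8.0]
0.62 [3.4, 0.1, 0.0] [0.0, 0.0, 11.0]
0.67 [4.2, 0.3, 0.0] [0.0, 0.0, 14.0]
0.72 [5.1, 0.4, 0.0] [0.0, 0.0, 17.0]
0.77 [5.9, 0.7, 0.0] [0.0, 0.0, 20.0]
0.82 [6.8, 1.0, 0.0] [0.0, 0.0, 23.0]
0.87 [7.6, 1.3, 0.0] [0.0, 0.0, 26.0]
```

Still pressing at 4.7 N with a light door load, so I'll carry on.

>>> servo_tool(
  plan=[
    {"xyz":[0.8,-0.1,0],"twist":[0,0,3],"jaw":1},
    {"xyz":[1.6,0,0],"twist":[0,0,6],"jaw":1},
    {"xyz":[2.5,0,0],"twist":[0,0,8],"jaw":1},
    {"xyz":[3.4,0.1,0],"twist":[0,0,11],"jaw":1},
    {"xyz":[4.2,0.3,0],"twist":[0,0,14],"jaw":1},
    {"xyz":[5.1,0.4,0],"twist":[0,0,17],"jaw":1},
    {"xyz":[5.9,0.7,0],"twist":[0,0,20],"jaw":1},
    {"xyz":[6.8,1.0,0],"twist":[0,0,23],"jaw":1},
    {"xyz":[7.6,1.3,0],"twist":[0,0,26],"jaw":1},
  ],
)

```text
time_s: 4.37
tool_pos: [0.4677, 0.2032, 0.335]
tool_rot: [-180.0, 0.0, 134.9]
force: [1.9, 0.1, 4.0]
grip_width: 0.0001
grasp_force: 2.2
```

```bash
python3 -c "
from h import *
arc(np.arange(.87,1.36,.05))"
```

```text
0.87 [0.0, 0.0, -0.0] [-0.0, 0.0, -0.0]
0.92 [0.9, 0.0, -0.0] [-0.0, 0.0, 2.0]
0.97 [1.8, 0.0, -0.0] [-0.0, 0.0, 5.0]
1.02 [2.7, 0.1, -0.0] [-0.0, 0.0, 8.0]
1.07 [3.5, 0.2, -0.0] [-0.0, 0.0, 11.0]
1.12 [4.4, 0.3, -0.0] [-0.0, 0.0, 14.0]
1.17 [5.3, 0.5, -0.0] [-0.0, 0.0, 17.0]
1.22 [6.1, 0.7, -0.0] [-0.0, 0.0, 20.0]
1.27 [6.9, 1.0, -0.0] [-0.0, 0.0, 22.0]
1.32 [7.8, 1.3, -0.0] [-0.0, 0.0, 25.0]
```

>>> servo_tool(
  plan=[
    {"xyz":[0.9,0,0],"twist":[0,0,2],"jaw":1},
    {"xyz":[1.8,0,0],"twist":[0,0,5],"jaw":1},
    {"xyz":[2.7,0.1,0],"twist":[0,0,8],"jaw":1},
    {"xyz":[3.5,0.2,0],"twist":[0,0,11],"jaw":1},
    {"xyz":[4.4,0.3,0],"twist":[0,0,14],"jaw":1},
    {"xyz":[5.3,0.5,0],"twist":[0,0,17],"jaw":1},
    {"xyz":[6.1,0.7,0],"twist":[0,0,20],"jaw":1},
    {"xyz":[6.7,0.9,0],"twist":[0,0,22],"jaw":1},
    {"xyz":[6.7,0.9,0],"twist":[0,0,22],"jaw":1},
    {"xyz":[6.7,0.9,0],"twist":[0,0,22],"jaw":1},
  ],
)

```text
time_s: 5.2
tool_pos: [0.4264, 0.257, 0.3345]
tool_rot: [-179.9, 0.0, 113.2]
force: [-1.9, -0.4, 3.5]
grip_width: 0.0004
grasp_force: 2.3
```

The fingers are at about 1.25 rad on the arc. I'll back off the door slightly, then go straight up.

>>> servo_tool(
  plan=[
    {"xyz":[-0.5,0,0],"twist":[0,0,0],"jaw":1},
    {"xyz":[-0.5,0,0],"twist":[0,0,0],"jaw":1},
    {"xyz":[-0.5,0,-1.5],"twist":[0,0,0],"jaw":1},
    {"xyz":[-0.5,0,-3.5],"twist":[0,0,0],"jaw":1},
    {"xyz":[-0.5,0,-6],"twist":[0,0,0],"jaw":1},
    {"xyz":[-0.5,0,-9],"twist":[0,0,0],"jaw":1},
    {"xyz":[-0.5,0,-12],"twist":[0,0,0],"jaw":1},
    {"xyz":[-0.5,0,-15],"twist":[0,0,0],"jaw":1},
    {"xyz":[-0.5,0,-15],"twist":[0,0,0],"jaw":1},
    {"xyz":[-0.5,0,-15],"twist":[0,0,0],"jaw":1},
  ],
)

```text
time_s: 6.03
tool_pos: [0.43, 0.2519, 0.4858]
tool_rot: [179.8, -0.0, 113.0]
force: [-0.0, -0.5, -1.2]
grip_width: 0.0006
grasp_force: 0.0
```

```bash
python3 - <<'E'
from h import *
a=snap('side','side2.png')['img']; b=snap('top','top2.png')['img']
cv2.imwrite('pics/c2.png',np.hstack([cv2.resize(a,(400,300)),cv2.resize(b,(400,300))])[:,:,::-1])
for t in(1.05,1.25):print(t,[proj(np.load('/tmp/side.npz'),D(P,t,.25,0,.2))*.78,proj(np.load('/tmp/top.npz'),D(P,t,.25,0,.2))*.78+[400,0]])
E
```

```text
1.05 [array([ 85.12289928, 180.04022056]), array([533.97680632, 246.36843156])]
1.25 [array([ 67.79170896, 178.58488138]), array([518.17330394, 255.59700508])]
```

View pics/c2.png

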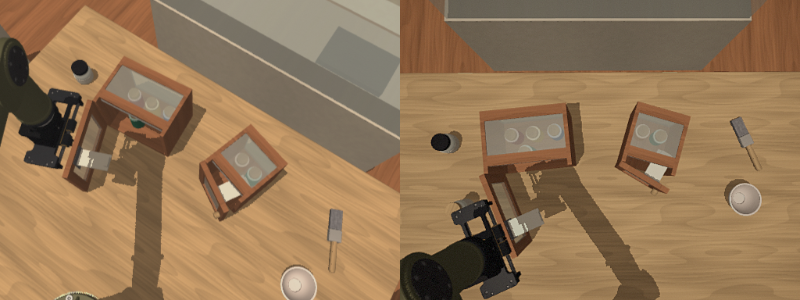

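The wide door's free edge is at about (518,255) in the top half and (68,180) in the side half, which matches 1.25 rad (about 72°). The narrow case is unchanged and the gripper is clear above.

```bash
python3 -c "
from cell import env
print(env.sign_off())"
```

```text
the job is handed in; nothing more can be done
None
```

The wider case's door now stands open at about 72° (1.25 rad): I held its catch down through the pull, left the narrower case alone, moved the arm clear, and handed the job in at about 6 s.

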